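# Take the length of the extending tray with the spring rule and lock it

## Task

Measure the extending slatted tray with the spring rule that lies on the books: hook the rule's long lip over one end of the tray, draw the case back over the slats against its spring until the short heel can drop over the other end, ease the heel gently home so that the spring holds both lips snug on the two ends, with the case pushed down flat on the slats. Then press the lock button fully down and leave the rule there, let go. Never let the spring snap the blade back in (keep it slower than 0.25 m/s), do not press the rule hard on the tray (40 N at most), and leave the speaker, the mug and the clock where they are.

Things in the scene. Friction and masses are not known exactly. Their poses are not given: they have to be found in the camera images.
- tray: Extending tray of pale wood, screwed down: flat slatted top 40 mm above the dresser, 90 mm wide. Origin: on the dresser, under the top's middle line; x along its length, y across, z up. It ends in two upright 12 mm end boards as high as the top. Outer face of the fixed end: x = +100 mm. The other end is a stiff pull-out leaf; its outer face is anywhere from x = -90 to -125 mm: see or feel it.
- tray_end (a point): Middle of the top edge of the tray's fixed end, on its outer face (x = +100 mm in the tray's frame, 40 mm above the dresser).
- rule: The spring rule's grey case, a box 130 long (x) by 40 wide (y) by 42 mm high (z), about 0.34 kg in all, with dark rubber sides and a rubber underside. Origin: centre of its underside; +x points to the hook, z up. At first it lies on the books with its lips hanging over their two ends. Grip it across its 40 mm width.
- hook: The long lip at the end of the blade: steel plate 4 mm thick, 24 mm wide, reaching 22 mm below the underside of the case. Origin: on its inner face (the one towards the case), level with the underside of the case; it lies at x = 70 mm + blade in the frame of the case.
- heel: The short lip at the case's rear: rubber-clad plate 6 mm thick, 40 mm wide, reaching 8 mm below the underside of the case. Origin: middle of its thickness, level with the underside, at x = -62 mm in the frame of the case (its inner face at -59 mm). Hold the underside 9 to 20 mm above the slats: hook over the end, heel clear of the slats.
- blade (a joint): How far the stiff steel blade (24 mm wide, 3 mm thick, 1.5 mm above the underside) is drawn out of the case, 0 to 0.110 m (hard stop). A spring pulls it in with 3.5 N at 0 and 15 N more per metre. Hook to heel between inner faces: 129 mm + this value. Friction of the clamping lips (about 3 N each) can keep the case from sinking onto the slats by itself.
- lock (a joint): Travel of the lock button, 0 (up, free) to 0.006 m (fully down, a brake then holds the blade). It takes about 7 N, moves straight down and stays where it is left.
- lock_top (a point): Middle of the top of the round black lock button, 22 mm across, standing 9 mm above the top of the case, at x = 44 mm in the frame of the case.
- books: Two closed hardcover books, one on the other, fixed, 46 mm high in all, 112 mm long (x, about 2 mm more on the lower one) and 76 mm wide (y). Origin: centre of the underside.
- speaker: Bystander: round dark blue-grey speaker, 92 mm across, 80 mm high. Origin: centre of its underside.
- mug: Bystander: white mug 80 mm across, 85 mm high, handle on its +y side. Origin: centre of its underside.
- clock: Bystander: black bedside clock, 50 x 100 x 60 mm. Origin: centre of its underside.
There are look-alikes about, which are no part of the job. There is more than one size of the rule; the one meant has the size given above.

How it is judged:
On the way, in this order (a step that is already met when the one before it is completed fails the run):
1. the hook is caught on one end of the tray and the blade is drawn out more than 50 mm against its spring (contact force between hook and tray above 1 N and value of joint blade above 0.05 m), for 0.2 s.
2. the rule lies flat along the slats with hook and heel both pressing on the tray's two ends, the lock still up (z of rule in the frame of tray between 0.036 and 0.0435 m and angle between the x axis of rule and the x axis of tray, either way round below 0.12 rad and contact force between each of hook, heel and tray above 0.5 N and value of joint lock below 0.002 m), for 0.2 s.
At the end, for the whole second after the job is handed in: The rule lies at rest flat on the slats (underside within about 4 mm of their tops) along the tray (within 7 degrees), hook and heel each still press on the tray's ends with more than 0.5 N, and the lock button is down by more than 4.5 mm of its 6 mm (z of rule in the frame of tray between 0.036 and 0.0435 m and angle between the x axis of rule and the x axis of tray, either way round below 0.12 rad and contact force between each of hook, heel and tray above 0.5 N and value of joint lock above 0.0045 m and linear speed of rule below 0.01 m/s); the robot touches nothing.
It fails at once if the rule (case, hook or heel) presses or strikes the tray with more than 40 N (contact force between rule and tray above 40 N).
It fails at once if the spring snaps the blade in faster than 0.25 m/s (velocity of joint blade below -0.25 m/s).
It fails at once if the speaker, the mug or the clock is moved by more than 20 mm (distance of any of speaker, mug, clock from where it was at the start of the episode above 0.02 m).
It also fails if it takes over 67 s, if anything falls off the work surface, if the arm or the gripper's body presses on something with over 40 N, if the wrist force passes 120 N, or if a joint passes its speed limit or range.

## Robot

A 6-joint arm with a two-finger parallel gripper is mounted at the origin on the work surface. World frame = base frame: x ahead of the robot, y to its left, z up, the work surface at z = 0. Lengths are in m, angles in rad, forces in N, time in s.
With the tool pointing down it reaches from about 0.325 to 0.85 m from the base axis. Payload 15.5 kg.
Tool frame: the origin (TCP) lies between the finger pads; the fingertips stand 25 mm ahead of it and the grasp point (between the pads) lies 6 mm ahead of it; z points along the fingers, y is the line along which they close (so a half turn about z gives the same grasp; the last joint's range is limited). The gripper opens to 91 mm and grips with 3 to 60 N. Pads are 32 mm wide; open, the fingers measure 118 mm over their backs; the gripper's body (76 mm by 178 mm) begins 60 mm behind the grasp point.
Start: joints at [1.111, 0.494, 1.345, -0, 1.302, -0.096], TCP at [0.223, 0.584, 0.215] pointing down, gripper open.
Joint ranges: [-2.91, 2.91], [-0.82, 2.16], [0.22, 2.67], [-1.22, 4.37], [0.12, 2.79], [-3.08, 3.08]. Speed limits (rad/s): [1.89, 1.89, 2.57, 3.01, 3.01, 3.01].

## Interface

Orientations are given as a 3x3 rotation matrix whose columns are the frame's x, y, z axes.
In Python, from station import arm, imaging, ticket gives the robot as it stands.
- The arm moves only by the shell command python3 -m creep 'ROWS' [FORCE]. ROWS is JSON, a list of rows, each an object with "offset": the shift along the tool's x, y, z in m, a list of three; "spin": the turn about the tool's z in rad; "claw": the opening, from -1 (shut) to 1 (fully open). A call has 1 to 5 rows; each row is the pose to reach, as a shift and turn from the pose commanded when the call began, along the tool's axes at that moment; what a row does not reach only later rows make up. A row lasts 1/8 s, in which the tool goes at most 62.5 mm and 10.7 degrees, less where a joint would pass 70% of its speed; a pose out of reach is approached as far as the arm can. A call with a gripper value outside its range is refused whole. The fingers move at their own pace and stop on an object; FORCE is the grip in N (left out, the last holds). Time passes only in rows, so rows that repeat a pose let the fingers close. It gives the time, the measured TCP pose, the force, the opening and the grip force at its end, in the units of the state.
- arm.sense(): the state, without advancing time (a new reading comes with each control period).
- imaging.get_image(name): name is "side" or "top"; returns the picture (400x640x3 uint8, blue, green, red); there is no depth.
- imaging.camera_model(name): a dict with "fx", "fy", "cx", "cy" (pixels), "k1" (the pictures are not rectified: a ray, as slopes to the right and down, at radius r is drawn at 1 + k1 r^2 times it, then the intrinsics apply), "R" (3x3) and "t" (3): a world point X has camera coordinates R X + t. Camera axes: x right, y down, z forward; pixel columns grow to the right and rows downward; lengths in m; the calibration is good to about 2 mm. A picture is of the moment at which its call begins. camera_model takes no time and is no camera call.
- ticket.close_job(): hands the job in; it is judged then, once.
The state is a dict: "t": time; "qpos": joint angles; "dq": joint speeds; "effort": joint torques, N m; "tcp_pos": TCP position; "ee_rot": TCP orientation; "ft_force": force on the tool from outside, world axes, zero at the start; "wrist_torque": the same for the moment, N m; "width": finger opening in m; "gripper_force": force on a finger pad.
Only numpy, scipy, OpenCV 4.12 (cv2) and the standard library are available. Lean on these libraries where they do the work, as an engineer would, in place of code of your own. Each camera call takes 0.05 s, during which the arm holds its last target. There are 200 camera calls.

## Working session

There is one attempt and no reset: what is moved stays moved. The work goes in short steps, Python scripts to look and compute and a shell command to move; the robot and the scene stay as the last step left them, time stands still between calls to the robot, and variables do not carry over. Pictures are saved under pics/ and viewed, at most 10 in all, crops included, and the job is handed in when it is done.

```bash
mkdir -p pics; ls
python3 - <<'E'
from station import arm, imaging
import cv2
for n in("side","top"):
    cv2.imwrite(f"pics/{n}0.png",imaging.get_image(n)); print(imaging.camera_model(n))
s=arm.sense();print(s)
E
```

```text
pics
{'fx': 396.6090495554388, 'fy': 396.6090495554388, 'cx': 318.6159150719029, 'cy': 201.4266095794043, 'k1': 0.012232733946262111, 'R': array([[ 0.86364   , -0.50400696,  0.0101454 ],
       [-0.37756353, -0.66004622, -0.64944959],
       [ 0.33402355,  0.55706011, -0.76033697]]), 't': array([-0.47414296,  0.25051022,  0.92426862])}
{'fx': 418.2262765077947, 'fy': 418.2262765077947, 'cx': 319.46682631498095, 'cy': 200.92853999547083, 'k1': 0.00010603659287704324, 'R': array([[-0.0146822 , -0.99987209,  0.0063439 ],
       [-0.99880607,  0.01437032, -0.04668979],
       [ 0.04659265, -0.00702183, -0.99888929]]), 't': array([-0.00375562,  0.54204241,  1.34381315])}
{'t': 0.1, 'qpos': array([ 1.11051086e+00,  4.94131823e-01,  1.34603157e+00,  1.98897674e-05,
        1.30250852e+00, -9.55115835e-02]), 'dq': array([-0.00072382, -0.00082557, -0.00264114, -0.00061471, -0.00291566,
        0.00263593]), 'effort': array([ 2.11236445e-03, -8.80253363e+01, -3.82545412e+01,  7.08859856e-02,
        4.82345209e-02, -3.56271300e-05]), 'tcp_pos': array([0.22281439, 0.58358761, 0.21460393]), 'ee_rot': array([[-9.34202533e-01,  3.56742737e-01, -4.96593718e-04],
       [ 3.56743062e-01,  9.34202049e-01, -9.58417671e-04],
       [ 1.22010326e-04, -1.07251258e-03, -9.99999417e-01]]), 'ft_force': array([ 0.16807074, -0.33725636,  0.26030364]), 'wrist_torque': array([ 0.01735526,  0.01848908, -0.01180397]), 'gripper_force': 0.0, 'width': 0.09109279777598468}
```

View pics/top0.png

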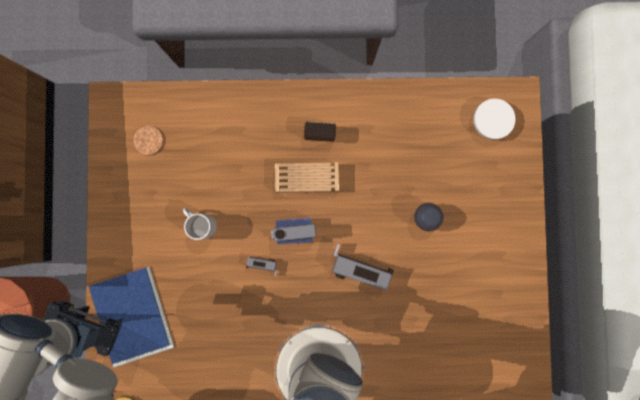

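View pics/side0.png

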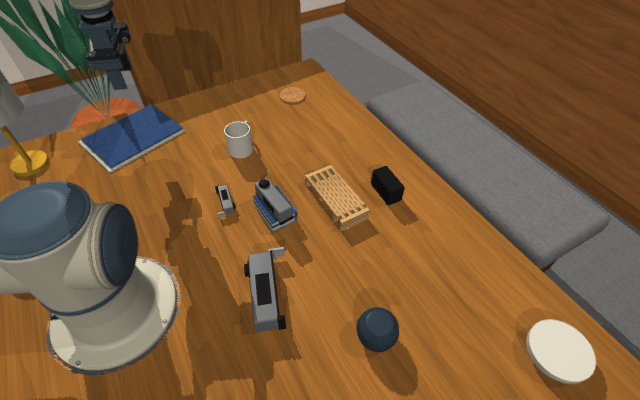

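The top view shows the rule on the blue books at about (295,232), with its button at (280,234). The tray is at (307,177), the clock at (320,132), the mug at (200,226) and the speaker at (428,216). I'll enlarge the rule and tray.

```bash
python3 - <<'E'
import cv2
i=cv2.imread("pics/top0.png")[150:250,260:350]; cv2.imwrite("pics/topc.png",cv2.resize(i,None,fx=6,fy=6,interpolation=cv2.INTER_CUBIC))
i=cv2.imread("pics/side0.png")[155:240,245:375]; cv2.imwrite("pics/sidec.png",cv2.resize(i,None,fx=6,fy=6,interpolation=cv2.INTER_CUBIC))
E
cat > h.py <<'E'
import numpy as np, cv2
from station import arm, imaging
def ray(n,u,v):
    c=imaging.camera_model(n); K=np.array([[c['fx'],0,c['cx']],[0,c['fy'],c['cy']],[0,0,1]])
    p=cv2.undistortPoints(np.array([[[u,v]]],float),K,np.array([c['k1'],0,0,0]))[0,0]
    return -c['R'].T@c['t'], c['R'].T@np.r_[p,1]
def at(n,u,v,z):
    o,d=ray(n,u,v); return o+d*(z-o[2])/d[2]
def proj(n,X):
    c=imaging.camera_model(n);K=np.array([[c['fx'],0,c['cx']],[0,c['fy'],c['cy']],[0,0,1]])
    return cv2.projectPoints(np.array(X,float).reshape(-1,3),cv2.Rodrigues(c['R'])[0],c['t'],K,np.array([c['k1'],0,0,0]))[0][:,0]
E
```

```text
(no output)
```

View pics/topc.png

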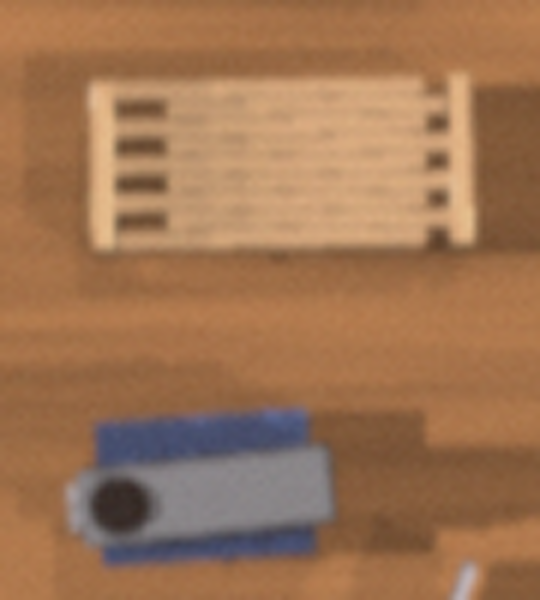

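View pics/sidec.png

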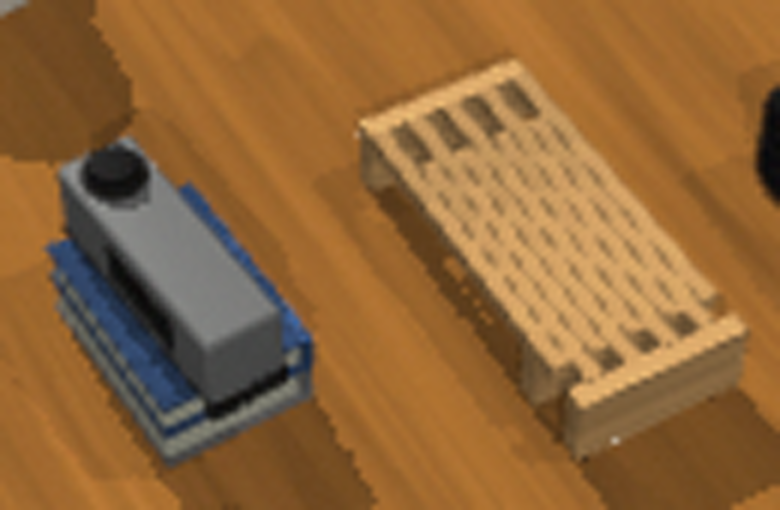

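Run:
```python
from h import *
f=lambda u,v,z:at("top",260+u/6-.4,150+v/6-.4,z)
g=lambda u,v,z:at("side",245+u/6-.4,155+v/6-.4,z)
print("tray top");P=[f(*p,.04) for p in((89,82),(94,250),(476,244),(470,73))]
L=(P[0]+P[1])/2;R=(P[2]+P[3])/2
print(np.round(P,4),L,R,np.linalg.norm(L-R),np.arctan2(*(L-R)[[1,0]]),np.linalg.norm(P[0]-P[1]))
Q=[g(*p,.04) for p in((518,58),(360,128),(570,398),(746,330))];print("side",np.round(Q,4))
print("rule");P=[f(*p,.088) for p in((80,470),(90,545),(333,520),(327,447))]
L=(P[0]+P[1])/2;R=(P[2]+P[3])/2
print(np.round(P,4),(L+R)/2,np.linalg.norm(L-R),np.arctan2(*(L-R)[[1,0]]))
print("button",f(120,502,.097),g(117,170,.097))
Q=[g(*p,.088) for p in((205,350),(280,312),(62,175),(130,140))];print("side",np.round(Q,4),np.mean(Q,0))
```

```text
tray top
[[ 0.663   0.1304  0.04  ]
 [ 0.5734  0.1286  0.04  ]
 [ 0.5737 -0.0739  0.04  ]
 [ 0.665  -0.0722  0.04  ]] [0.61818962 0.12951279 0.04      ] [ 0.61935091 -0.07306378  0.04      ] 0.20257990385358118 1.5765288532703992 0.08954529272953492
side [[ 0.6658  0.1278  0.04  ]
 [ 0.5739  0.1244  0.04  ]
 [ 0.5741 -0.0663  0.04  ]
 [ 0.6638 -0.0731  0.04  ]]
rule
[[0.458  0.1321 0.088 ]
 [0.4199 0.1274 0.088 ]
 [0.4307 0.0038 0.088 ]
 [0.4678 0.0063 0.088 ]] [0.44408131 0.0674065  0.088     ] 0.12510687155660868 1.6534092125468673
button [0.44169264 0.11113704 0.097     ] [0.44160098 0.10614687 0.097     ]
side [[0.4323 0.0016 0.088 ]
 [0.4694 0.0044 0.088 ]
 [0.4218 0.1236 0.088 ]
 [0.4576 0.1283 0.088 ]] [0.44524621 0.06446881 0.088     ]
```

The tray is about 0.201 m long, centred at (0.619, 0.028), with yaw about 1.58. The rule is at (0.4447, 0.066) with yaw about 1.65, and its hook points to +y. I'll move over it.

```bash
cat >> h.py <<'E'
def go(p,yaw):
    "tool-frame offset and spin from measured pose to TCP p with tool x at world yaw"
    s=arm.sense(); R=s['ee_rot']; o=R.T@(np.array(p)-s['tcp_pos'])
    y=np.arctan2(R[1,0],R[0,0]); sp=-(yaw-y+np.pi)%(2*np.pi)-np.pi
    sp=-((yaw-y+np.pi)%(2*np.pi)-np.pi)
    print("off",np.round(o,4),"spin",round(sp,4),"| tcp",np.round(s['tcp_pos'],4),"F",np.round(s['ft_force'],1),"w",round(s['width'],4),"t",round(s['t'],2))
E
python3 -m creep '[{"offset":[-0.392,-0.404,0],"spin":1.127,"claw":1},{"offset":[-0.392,-0.404,0],"spin":1.127,"claw":1},{"offset":[-0.392,-0.404,0],"spin":1.127,"claw":1},{"offset":[-0.392,-0.404,0],"spin":1.127,"claw":1},{"offset":[-0.392,-0.404,0],"spin":1.127,"claw":1}]'
python3 -c "
from h import *
go([.4447,.066,.12],1.65)"
```

```text
t: 0.72
tcp_pos: [0.3466, 0.2949, 0.2151]
ee_rot: [[-0.26, 0.966, 0.0], [0.966, 0.26, -0.0], [-0.0, 0.0, -1.0]]
ft_force: [0.8, 0.9, 0.2]
width: 0.0913
gripper_force: 0.0
off [-0.2465  0.0353  0.0951] spin 0.1835 | tcp [0.3466 0.2949 0.2151] F [0.8 0.9 0.2] w 0.0913 t 0.72
```

```bash
python3 -m creep '[{"offset":[-0.246,0.035,0],"spin":0.183,"claw":1},{"offset":[-0.246,0.035,0.01],"spin":0.183,"claw":1},{"offset":[-0.246,0.035,0.05],"spin":0.183,"claw":1},{"offset":[-0.246,0.035,0.07],"spin":0.183,"claw":1},{"offset":[-0.246,0.035,0.07],"spin":0.183,"claw":1}]'
python3 - <<'E'
from h import *
import time
go([.4447,.066,.079],1.65)
E
```

```text
t: 1.35
tcp_pos: [0.4452, 0.0664, 0.1434]
ee_rot: [[-0.082, 0.997, -0.002], [0.997, 0.082, -0.0], [-0.0, -0.002, -1.0]]
ft_force: [0.0, 0.3, 1.7]
width: 0.091
gripper_force: 0.0
off [-0.0003 -0.0003  0.0644] spin 0.0032 | tcp [0.4452 0.0664 0.1434] F [0.  0.3 1.7] w 0.091 t 1.35
```

```bash
python3 -m creep '[{"offset":[0,0,0.03],"spin":0,"claw":1},{"offset":[0,0,0.055],"spin":0,"claw":1},{"offset":[0,0,0.064],"spin":0,"claw":0.2},{"offset":[0,0,0.064],"spin":0,"claw":-0.1},{"offset":[0,0,0.064],"spin":0,"claw":-1}]' 20
python3 -m creep '[{"offset":[0,0,0],"spin":0,"claw":-1},{"offset":[0,0,0],"spin":0,"claw":-1},{"offset":[0,0,0],"spin":0,"claw":-1}]' 45
python3 - <<'E'
from h import *
go([.4447,.066,.079],1.65)
a=imaging.get_image("side")[150:260,200:340]; cv2.imwrite("pics/g1.png",cv2.resize(a,None,fx=5,fy=5,interpolation=cv2.INTER_CUBIC))
E
```

```text
t: 1.98
tcp_pos: [0.4457, 0.069, 0.0819]
ee_rot: [[-0.086, 0.996, 0.001], [0.996, 0.086, 0.0], [-0.0, 0.001, -1.0]]
ft_force: [-0.0, -0.4, 0.5]
width: 0.064
gripper_force: 0.0
t: 2.35
tcp_pos: [0.4452, 0.0688, 0.0814]
ee_rot: [[-0.085, 0.996, 0.0], [0.996, 0.085, 0.0], [0.0, 0.0, -1.0]]
ft_force: [-2.5, -0.2, 7.4]
width: 0.0396
gripper_force: 45.0
off [-0.0028 -0.0007  0.0024] spin 0.0062 | tcp [0.4452 0.0688 0.0814] F [-2.5 -0.2  7.4] w 0.0396 t 2.35
```

View pics/g1.png

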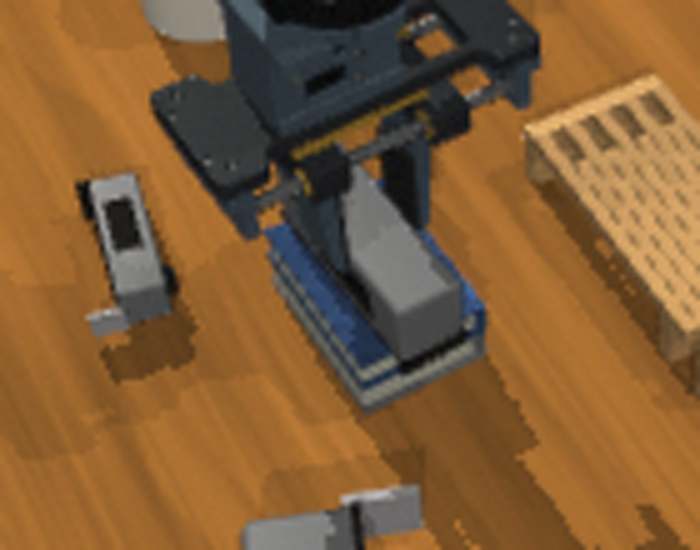

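Grip is good: width 39.6 mm and the case sits squarely between the pads. I'll lift it and carry it over the tray.

```bash
python3 -m creep '[{"offset":[0,0,-0.015],"spin":0,"claw":-1},{"offset":[0,0,-0.045],"spin":0,"claw":-1},{"offset":[0,0.04,-0.045],"spin":0,"claw":-1},{"offset":[0,0.08,-0.045],"spin":0,"claw":-1},{"offset":[0,0.12,-0.045],"spin":0,"claw":-1}]' 50
python3 -c "
from h import *
go([.6187,.072,.125],1.58)"
```

```text
t: 3.02
tcp_pos: [0.5658, 0.0792, 0.1261]
ee_rot: [[-0.085, 0.996, -0.0], [0.996, 0.085, -0.0], [-0.0, -0.0, -1.0]]
ft_force: [0.4, -0.0, -3.4]
width: 0.0392
gripper_force: 50.0
off [-0.0116  0.052   0.001 ] spin 0.0763 | tcp [0.5658 0.0792 0.1261] F [ 0.4 -0.  -3.4] w 0.0392 t 3.02
```

```bash
python3 -m creep '[{"offset":[-0.006,0.035,0],"spin":0.076,"claw":-1},{"offset":[-0.0116,0.052,0],"spin":0.076,"claw":-1},{"offset":[-0.0116,0.052,0.01],"spin":0.076,"claw":-1},{"offset":[-0.0116,0.052,0.01],"spin":0.076,"claw":-1}]' 50
python3 - <<'E'
from h import *
go([.6187,.072,.0894],1.58)
a=imaging.get_image("side")[90:240,260:400]; b=imaging.get_image("top")[130:230,250:360]
cv2.imwrite("pics/a1.png",np.hstack([cv2.resize(a,(400,429),interpolation=2),cv2.resize(b,(400,364),interpolation=2)[:364] if 0 else cv2.resize(b,(390,429),interpolation=2)]))
E
```

```text
t: 3.52
tcp_pos: [0.6159, 0.072, 0.1148]
ee_rot: [[-0.01, 1.0, -0.003], [1.0, 0.01, -0.0], [0.0, -0.003, -1.0]]
ft_force: [-0.5, 0.7, -3.4]
width: 0.0395
gripper_force: 50.0
off [-0.      0.0029  0.0254] spin 0.0003 | tcp [0.6159 0.072  0.1148] F [-0.5  0.7 -3.4] w 0.0395 t 3.52
```

View pics/a1.png

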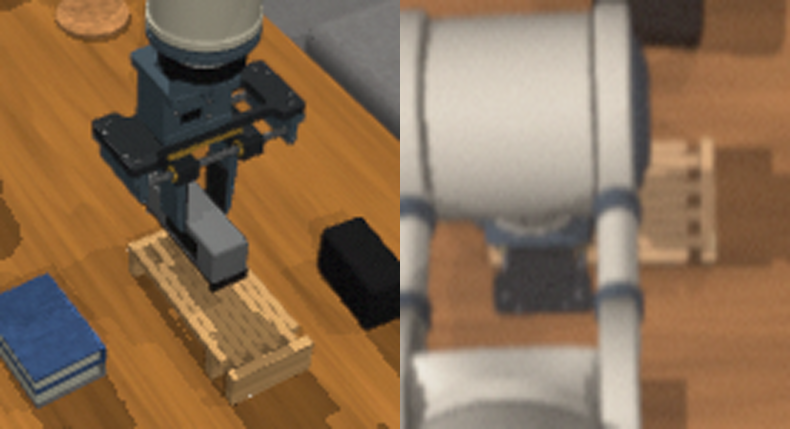

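Run:
```python
from h import *
for u,v in((202,252),(246,232)): print(at("side",260+u/2.857,90+v/2.857,.1214))
print(proj("side",[[.596,.004,.1214],[.636,.004,.1214]]) )
```

```text
[0.5920204 0.0134359 0.1214   ]
[0.64102315 0.01512875 0.1214    ]
[[333.89433037 179.93008979]
 [346.79247271 174.479532  ]]
```

```bash
python3 -m creep '[{"offset":[0.004,0.003,0.004],"spin":0,"claw":-1},{"offset":[0.004,0.003,0.010],"spin":0,"claw":-1},{"offset":[0.004,0.003,0.016],"spin":0,"claw":-1},{"offset":[0.004,0.003,0.021],"spin":0,"claw":-1},{"offset":[0.004,0.003,0.026],"spin":0,"claw":-1}]' 55
python3 -c "
from h import *
go([.6187,.072,.0894],1.58)"
```

```text
t: 4.25
tcp_pos: [0.6205, 0.0759, 0.0897]
ee_rot: [[-0.009, 1.0, -0.0], [1.0, 0.009, -0.0], [-0.0, -0.0, -1.0]]
ft_force: [0.2, 0.2, -3.2]
width: 0.0393
gripper_force: 55.0
off [-0.0039 -0.0019  0.0003] spin 0.0002 | tcp [0.6205 0.0759 0.0897] F [ 0.2  0.2 -3.2] w 0.0393 t 4.25
```

```bash
python3 -m creep '[{"offset":[-0.005,-0.001,0],"spin":0,"claw":-1},{"offset":[-0.010,-0.001,0],"spin":0,"claw":-1},{"offset":[-0.016,-0.001,0],"spin":0,"claw":-1},{"offset":[-0.022,-0.001,0],"spin":0,"claw":-1},{"offset":[-0.028,-0.001,0],"spin":0,"claw":-1}]' 
python3 -c "
from h import *
go([.6187,-.014,.0894],1.58)"
```

```text
t: 4.88
tcp_pos: [0.6199, 0.0477, 0.0902]
ee_rot: [[-0.009, 1.0, 0.0], [1.0, 0.009, 0.0], [0.0, 0.0, -1.0]]
ft_force: [-0.2, 4.8, -3.8]
width: 0.0394
gripper_force: 55.0
off [-0.0617 -0.0018  0.0008] spin 0.0002 | tcp [0.6199 0.0477 0.0902] F [-0.2  4.8 -3.8] w 0.0394 t 4.88
```

Hook is caught: 4.8 N along +y. I'll keep drawing the case back.

```bash
python3 -m creep '[{"offset":[-0.007,0,0],"spin":0,"claw":-1},{"offset":[-0.014,0,0],"spin":0,"claw":-1},{"offset":[-0.021,0,0],"spin":0,"claw":-1},{"offset":[-0.028,-0.001,0],"spin":0,"claw":-1},{"offset":[-0.035,-0.001,0],"spin":0,"claw":-1}]' 
python3 -m creep '[{"offset":[-0.007,0,0],"spin":0,"claw":-1},{"offset":[-0.014,0,0],"spin":0,"claw":-1},{"offset":[-0.021,0,0],"spin":0,"claw":-1},{"offset":[-0.028,0,0],"spin":0,"claw":-1},{"offset":[-0.035,0,0],"spin":0,"claw":-1}]'
python3 - <<'E'
from h import *
go([.6187,-.014,.0758],1.58)
a=imaging.get_image("side")[150:250,300:400]
cv2.imwrite("pics/b1.png",cv2.resize(a,(600,600),interpolation=2))
E
```

```text
t: 5.5
tcp_pos: [0.6193, 0.0125, 0.0902]
ee_rot: [[-0.009, 1.0, 0.0], [1.0, 0.009, 0.0], [0.0, 0.0, -1.0]]
ft_force: [-0.0, 3.5, -3.5]
width: 0.0392
gripper_force: 55.0
t: 6.12
tcp_pos: [0.6195, -0.0225, 0.0901]
ee_rot: [[-0.009, 1.0, -0.0], [1.0, 0.009, 0.0], [0.0, -0.0, -1.0]]
ft_force: [1.6, 4.2, -4.4]
width: 0.0395
gripper_force: 55.0
off [ 0.0085 -0.0007  0.0143] spin 0.0003 | tcp [ 0.6195 -0.0225  0.0901] F [ 1.6  4.2 -4.4] w 0.0395 t 6.12
```

View pics/b1.png

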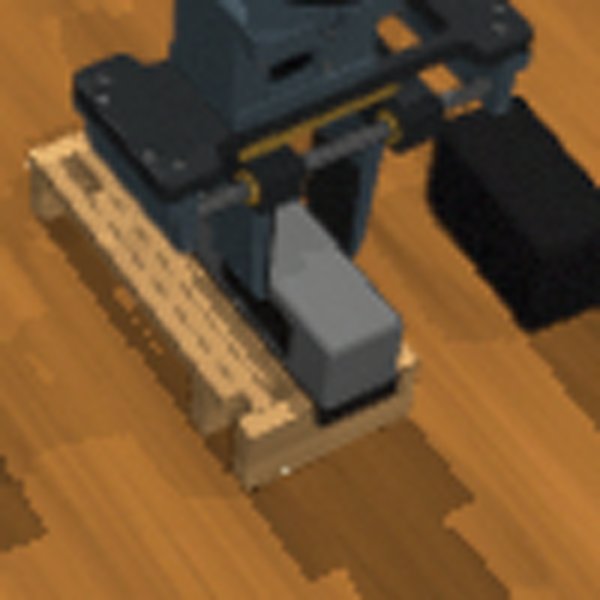

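Run:
```python
from h import *
for u,v in((318,422),(400,392)): print("heel rear bottom",at("side",300+u/6-.4,150+v/6-.4,.0467))
for u,v in((330,352),(402,325)): print("rear top",at("side",300+u/6-.4,150+v/6-.4,.0967))
for u,v in((243,432),(415,360)): print("tray end",at("side",300+u/6-.4,150+v/6-.4,.04))
```

```text
heel rear bottom [ 0.60244973 -0.08474454  0.0467    ]
heel rear bottom [ 0.64327764 -0.08876818  0.0467    ]
rear top [ 0.60275719 -0.08663198  0.0967    ]
rear top [ 0.63768267 -0.08944599  0.0967    ]
tray end [ 0.57402116 -0.0688745   0.04      ]
tray end [ 0.66336937 -0.0728408   0.04      ]
```

Heel inner face is about 10 mm beyond the tray end, so it can be lowered.

```bash
python3 -m creep '[{"offset":[0,0,0.003],"spin":0,"claw":-1},{"offset":[0,0,0.006],"spin":0,"claw":-1},{"offset":[0,0,0.009],"spin":0,"claw":-1},{"offset":[0,0,0.011],"spin":0,"claw":-1},{"offset":[0,0,0.013],"spin":0,"claw":-1}]' 
python3 -m creep '[{"offset":[0,0,0.0005],"spin":0,"claw":-1},{"offset":[0,0,0.0005],"spin":0,"claw":-1}]' 
python3 -c "
from h import *
go([.6187,-.014,.0758],1.58)"
```

```text
t: 6.8
tcp_pos: [0.6195, -0.022, 0.0769]
ee_rot: [[-0.01, 1.0, -0.0], [1.0, 0.01, -0.0], [-0.0, -0.0, -1.0]]
ft_force: [-0.6, 4.6, -1.4]
width: 0.0392
gripper_force: 55.0
t: 7.05
tcp_pos: [0.6195, -0.0221, 0.0766]
ee_rot: [[-0.01, 1.0, -0.0], [1.0, 0.01, -0.0], [-0.0, -0.0, -1.0]]
ft_force: [-0.1, 4.4, -1.9]
width: 0.0394
gripper_force: 55.0
off [ 0.0081 -0.0007  0.0008] spin 0.0003 | tcp [ 0.6195 -0.0221  0.0766] F [-0.1  4.4 -1.9] w 0.0394 t 7.05
```

```bash
python3 -m creep '[{"offset":[0.001,0,0],"spin":0,"claw":-1},{"offset":[0.002,0,0],"spin":0,"claw":-1},{"offset":[0.0035,0,0],"spin":0,"claw":-1},{"offset":[0.005,0,0],"spin":0,"claw":-1},{"offset":[0.006,0,0],"spin":0,"claw":-1}]' | grep -E "tcp_pos|ft"
python3 -m creep '[{"offset":[0.0005,0,0],"spin":0,"claw":-1},{"offset":[0.001,0,0],"spin":0,"claw":-1}]'  | grep -E "tcp_pos|ft"
python3 -m creep '[{"offset":[0.0005,0,0],"spin":0,"claw":-1},{"offset":[0.001,0,0],"spin":0,"claw":-1}]'  | grep -E "tcp_pos|ft"
```

```text
tcp_pos: [0.6194, -0.0159, 0.0766]
ft_force: [-0.4, 3.9, -1.1]
tcp_pos: [0.6194, -0.015, 0.0766]
ft_force: [-1.4, 4.5, -1.8]
tcp_pos: [0.6195, -0.014, 0.0766]
ft_force: [-0.2, 3.8, -1.1]
```

```bash
for i in 1; do :; done
python3 -m creep '[{"offset":[0.0005,0,0],"spin":0,"claw":-1},{"offset":[0.001,0,0],"spin":0,"claw":-1}]' | grep -E "tcp_pos|ft"
python3 -m creep '[{"offset":[0.0005,0,0],"spin":0,"claw":-1},{"offset":[0.001,0,0],"spin":0,"claw":-1}]'  | grep -E "tcp_pos|ft"
python3 -m creep '[{"offset":[0.0005,0,0],"spin":0,"claw":-1},{"offset":[0.0005,0,0],"spin":0,"claw":-1}]'  | grep -E "tcp_pos|ft"
```

```text
tcp_pos: [0.6195, -0.0134, 0.0765]
ft_force: [0.3, -2.2, -4.3]
tcp_pos: [0.6195, -0.0131, 0.0764]
ft_force: [2.3, -10.9, -8.8]
tcp_pos: [0.6195, -0.013, 0.0763]
ft_force: [1.4, -11.5, -9.9]
```

Heel made contact at TCP y of about -0.0135. I'll back off the extra push slightly and press down.

```bash
python3 -m creep '[{"offset":[-0.0005,0,0],"spin":0,"claw":-1},{"offset":[-0.001,0,0],"spin":0,"claw":-1},{"offset":[-0.001,0,0],"spin":0,"claw":-1}]' | grep -E "tcp_pos|ft"
python3 -m creep '[{"offset":[0,0,0.0005],"spin":0,"claw":-1},{"offset":[0,0,0.001],"spin":0,"claw":-1},{"offset":[0,0,0.001],"spin":0,"claw":-1}]'  | grep -E "tcp_pos|ft"
```

```text
tcp_pos: [0.6195, -0.0131, 0.0765]
ft_force: [1.6, -5.3, -7.2]
tcp_pos: [0.6196, -0.0128, 0.0759]
ft_force: [-2.1, -5.5, 2.5]
```

```bash
python3 -m creep '[{"offset":[-0.0004,0,0.0003],"spin":0,"claw":-1},{"offset":[-0.0008,0,0.0006],"spin":0,"claw":-1},{"offset":[-0.0008,0,0.0006],"spin":0,"claw":-1}]' | grep -E "tcp_pos|ft"
python3 -m creep '[{"offset":[0,0,0],"spin":0,"claw":-1},{"offset":[0,0,0],"spin":0,"claw":-1}]' 30 | grep -E "tcp_pos|ft"
```

```text
tcp_pos: [0.6196, -0.013, 0.0754]
ft_force: [-1.5, -0.7, 6.4]
tcp_pos: [0.6196, -0.0131, 0.0754]
ft_force: [-1.5, -0.8, 5.5]
```

```bash
python3 -m creep '[{"offset":[0,0,0],"spin":0,"claw":0.1},{"offset":[0,0,0],"spin":0,"claw":0.4},{"offset":[0,0,0],"spin":0,"claw":0.5},{"offset":[0,0,0],"spin":0,"claw":0.5},{"offset":[0,0,-0.05],"spin":0,"claw":0.5}]' 
python3 -m creep '[{"offset":[0,0,-0.05],"spin":0,"claw":0.3},{"offset":[-0.06,0,-0.12],"spin":0,"claw":0},{"offset":[-0.12,0,-0.12],"spin":0,"claw":-1},{"offset":[-0.18,0,-0.12],"spin":0,"claw":-1},{"offset":[-0.18,0,-0.12],"spin":0,"claw":-1}]'
python3 - <<'E'
from h import *
go([.6187,-.014,.0758],1.58)
a=imaging.get_image("side")[155:240,295:380]; b=imaging.get_image("top")[150:206,265:349]
cv2.imwrite("pics/c1.png",np.hstack([cv2.resize(a,(400,400),interpolation=2),cv2.copyMakeBorder(cv2.resize(b,(400,267),interpolation=2),0,133,0,0,0)]))
E
```

```text
t: 10.92
tcp_pos: [0.6173, -0.0131, 0.1226]
ee_rot: [[-0.009, 1.0, -0.007], [1.0, 0.009, 0.001], [0.001, -0.007, -1.0]]
ft_force: [0.9, -0.4, 0.7]
width: 0.0685
gripper_force: 0.0
t: 11.55
tcp_pos: [0.6209, -0.1969, 0.2453]
ee_rot: [[-0.006, 1.0, 0.001], [1.0, 0.006, -0.001], [-0.001, 0.001, -1.0]]
ft_force: [0.3, 0.1, -0.6]
width: 0.0221
gripper_force: 0.0
off [ 0.183  -0.0012  0.1694] spin -0.0027 | tcp [ 0.6209 -0.1969  0.2453] F [ 0.3  0.1 -0.6] w 0.0221 t 11.55
```

View pics/c1.png

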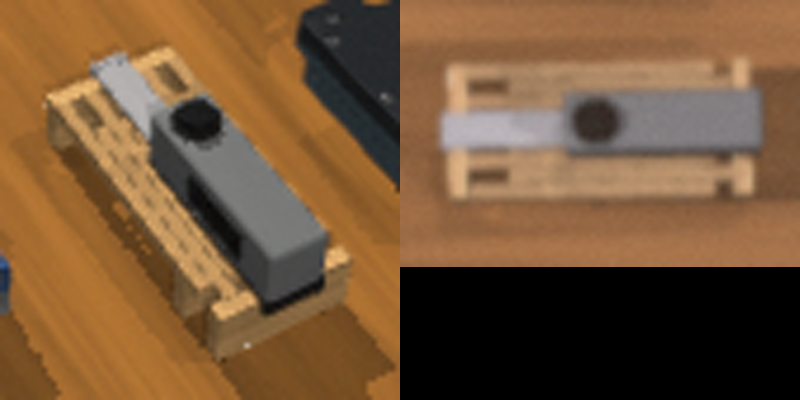

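Run:
```python
from h import *
b=at("top",265+196/4.762-.4,150+121/4.762-.4,.091); c=at("side",295+198/4.706-.4,155+117/4.706-.4,.091); print(b,c)
m=(b+c)/2; go([m[0],m[1],.13],1.58)
```

```text
[0.61837982 0.02974887 0.091     ] [0.61974136 0.02580208 0.091     ]
off [ 2.228e-01 -2.000e-04  1.148e-01] spin -0.002 | tcp [ 0.6209 -0.195   0.2448] F [-0.  1. -0.] w 0.0144 t 11.65
```

```bash
python3 -m creep '[{"offset":[0.06,-0.001,0],"spin":0,"claw":-1},{"offset":[0.12,-0.001,0.02],"spin":0,"claw":-1},{"offset":[0.18,-0.001,0.06],"spin":0,"claw":-1},{"offset":[0.223,-0.001,0.10],"spin":0,"claw":-1},{"offset":[0.223,-0.001,0.115],"spin":0,"claw":-1}]' 20
python3 -m creep '[{"offset":[0,0,0.002],"spin":0,"claw":-1},{"offset":[0,0,0.004],"spin":0,"claw":-1},{"offset":[0,0,0.004],"spin":0,"claw":-1}]'
python3 -c "
from h import *
go([.619,.028,.116],1.58)"
```

```text
t: 12.28
tcp_pos: [0.6159, 0.0345, 0.1277]
ee_rot: [[-0.014, 1.0, -0.003], [1.0, 0.014, 0.001], [0.001, -0.003, -1.0]]
ft_force: [-1.0, -0.3, -0.1]
width: 0.0004
gripper_force: 0.0
t: 12.65
tcp_pos: [0.6185, 0.0292, 0.1269]
ee_rot: [[-0.009, 1.0, 0.001], [1.0, 0.009, -0.0], [-0.0, 0.001, -1.0]]
ft_force: [-0.8, -0.7, 0.8]
width: 0.0003
gripper_force: 0.0
off [-0.0012  0.0005  0.0109] spin -0.0004 | tcp [0.6185 0.0292 0.1269] F [-0.8 -0.7  0.8] w 0.0003 t 12.65
```

```bash
python3 -m creep '[{"offset":[-0.001,0,0.004],"spin":0,"claw":-1},{"offset":[-0.001,0,0.008],"spin":0,"claw":-1},{"offset":[-0.001,0,0.010],"spin":0,"claw":-1},{"offset":[-0.001,0,0.011],"spin":0,"claw":-1}]'| grep -E "tcp_pos|ft"
python3 -m creep '[{"offset":[0,0,0.001],"spin":0,"claw":-1},{"offset":[0,0,0.002],"spin":0,"claw":-1}]'| grep -E "tcp_pos|ft"
python3 -m creep '[{"offset":[0,0,0.001],"spin":0,"claw":-1},{"offset":[0,0,0.002],"spin":0,"claw":-1}]'| grep -E "tcp_pos|ft"
```

```text
tcp_pos: [0.618, 0.0286, 0.1148]
ft_force: [0.3, -0.1, -0.4]
tcp_pos: [0.6181, 0.0287, 0.113]
ft_force: [0.2, -0.2, -0.1]
tcp_pos: [0.6181, 0.0286, 0.111]
ft_force: [0.5, -0.0, -0.4]
```

```bash
python3 -m creep '[{"offset":[0,0,0.0005],"spin":0,"claw":-1},{"offset":[0,0,0.001],"spin":0,"claw":-1}]'| grep -E "tcp_pos|ft"
python3 -m creep '[{"offset":[0,0,0.0005],"spin":0,"claw":-1},{"offset":[0,0,0.001],"spin":0,"claw":-1}]'| grep -E "tcp_pos|ft"
python3 - <<'E'
from h import *
a=imaging.get_image("side")[155:240,295:380]
cv2.imwrite("pics/d1.png",cv2.resize(a,(600,600),interpolation=2))
E
```

```text
tcp_pos: [0.6181, 0.0287, 0.11]
ft_force: [0.6, -0.0, 0.5]
tcp_pos: [0.6181, 0.0287, 0.109]
ft_force: [-0.1, -0.0, 0.5]
```

View pics/d1.png

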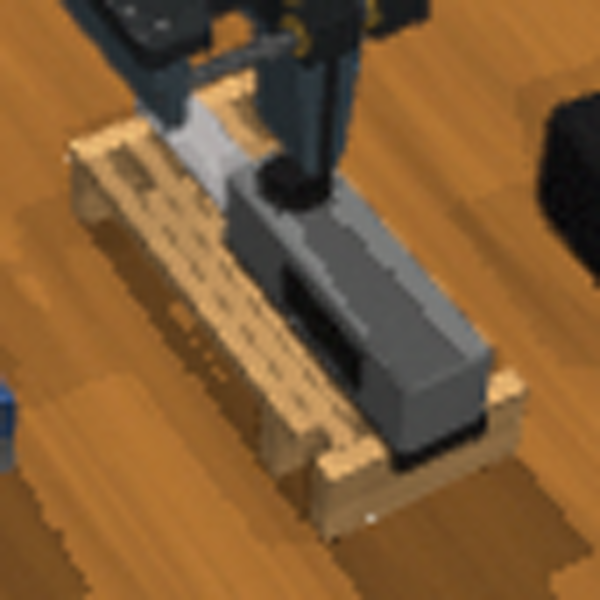

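Run:
```python
from h import *
R=arm.sense()['ee_rot'];print(np.round(R,3))
for X in([.618,.0287,.084],[.618,.0127,.084],[.618,.0447,.084],[.632,.0127,.084],[.604,.0127,.084],[.618,.0287,.091]):
    print(X,np.round((proj("side",[X])[0]-[294.6,154.6])*600/85))
im=cv2.imread("pics/d1.png"); cv2.imwrite("pics/d2.png",cv2.resize(im[100:260,200:400],(800,600),interpolation=2))
```

```text
[[-0.009  1.     0.   ]
 [ 1.     0.009  0.   ]
 [ 0.     0.    -1.   ]]
[0.618, 0.0287, 0.084] [288. 185.]
[0.618, 0.0127, 0.084] [310. 211.]
[0.618, 0.0447, 0.084] [267. 159.]
[0.632, 0.0127, 0.084] [341. 198.]
[0.604, 0.0127, 0.084] [279. 225.]
[0.618, 0.0287, 0.091] [289. 172.]
```

View pics/d2.png

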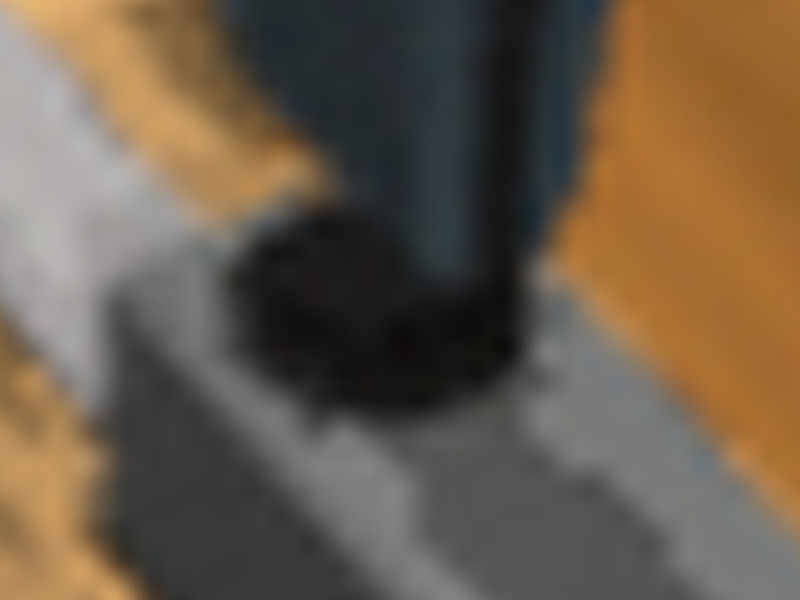

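```bash
python3 -m creep '[{"offset":[0,0,0.0005],"spin":0,"claw":-1},{"offset":[0,0,0.001],"spin":0,"claw":-1}]'| grep -E "tcp_pos|ft"
python3 -m creep '[{"offset":[0,0,0.0005],"spin":0,"claw":-1},{"offset":[0,0,0.001],"spin":0,"claw":-1}]'| grep -E "tcp_pos|ft"
python3 -m creep '[{"offset":[0,0,0.0005],"spin":0,"claw":-1},{"offset":[0,0,0.001],"spin":0,"claw":-1}]'| grep -E "tcp_pos|ft"
```

```text
tcp_pos: [0.618, 0.0287, 0.108]
ft_force: [0.3, -1.0, 0.4]
tcp_pos: [0.618, 0.0286, 0.107]
ft_force: [-0.3, 0.0, -0.4]
tcp_pos: [0.6181, 0.0286, 0.106]
ft_force: [0.3, -0.2, 0.4]
```

```bash
python3 -m creep '[{"offset":[0,0,0.0005],"spin":0,"claw":-1},{"offset":[0,0,0.001],"spin":0,"claw":-1}]'| grep -E "tcp_pos|ft"
python3 -m creep '[{"offset":[0,0,0.0005],"spin":0,"claw":-1},{"offset":[0,0,0.001],"spin":0,"claw":-1}]'| grep -E "tcp_pos|ft"
python3 - <<'E'
from h import *
print(arm.sense()['ft_force'])
a=imaging.get_image("side")[150:210,290:370]
cv2.imwrite("pics/e1.png",cv2.resize(a,(800,600),interpolation=2))
k=np.array([290,150])-.0
for X in([.618,.0287,.079],[.618,.0127,.079],[.618,.0447,.079],[.618,.0287,.104]): print(X,np.round((proj("side",[X])[0]-k)*10))
for X in([.5995,-.0385,.0651],[.5995,-.0065,.0651]): print("b1",np.round((proj("side",[X])[0]-[300,150])*6))
E
```

```text
tcp_pos: [0.618, 0.0286, 0.105]
ft_force: [1.2, 0.3, 0.2]
tcp_pos: [0.618, 0.0287, 0.104]
ft_force: [0.4, 0.0, 0.1]
[0.3855593  0.02674663 0.12161675]
[0.618, 0.0287, 0.079] [454. 321.]
[0.618, 0.0127, 0.079] [485. 358.]
[0.618, 0.0447, 0.079] [423. 284.]
[0.618, 0.0287, 0.104] [458. 257.]
b1 [256. 325.]
b1 [217. 278.]
```

View pics/e1.png

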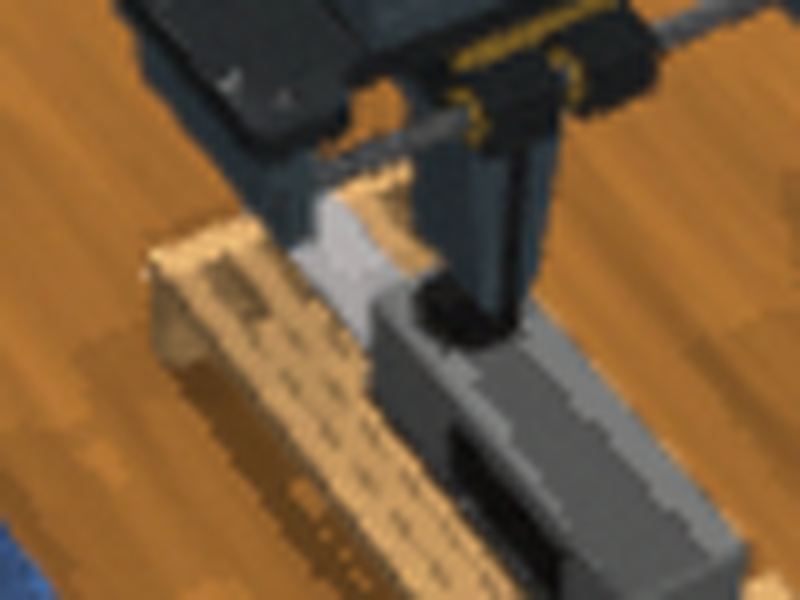

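```bash
python3 -m creep '[{"offset":[0,-0.002,-0.002],"spin":0,"claw":-1},{"offset":[0,-0.004,-0.002],"spin":0,"claw":-1}]'| grep -E "tcp_pos|ft"
python3 -m creep '[{"offset":[0,0,0.001],"spin":0,"claw":-1},{"offset":[0,0,0.002],"spin":0,"claw":-1},{"offset":[0,0,0.003],"spin":0,"claw":-1}]'| grep -E "tcp_pos|ft"
python3 -m creep '[{"offset":[0,0,0.0005],"spin":0,"claw":-1},{"offset":[0,0,0.001],"spin":0,"claw":-1}]'| grep -E "tcp_pos|ft"
python3 -m creep '[{"offset":[0,0,0.0005],"spin":0,"claw":-1},{"offset":[0,0,0.001],"spin":0,"claw":-1}]'| grep -E "tcp_pos|ft"
```

```text
tcp_pos: [0.614, 0.0286, 0.1062]
ft_force: [0.2, 0.3, -0.6]
tcp_pos: [0.6141, 0.0286, 0.1029]
ft_force: [-0.2, 0.7, 0.3]
tcp_pos: [0.6141, 0.0286, 0.102]
ft_force: [-0.1, -0.4, 0.3]
tcp_pos: [0.6141, 0.0286, 0.101]
ft_force: [0.2, 0.6, -0.6]
```

I've now viewed 11 pictures, one over the limit of 10, so I won't view any more and will go by force alone.

```bash
python3 -m creep '[{"offset":[0,0,0.0005],"spin":0,"claw":-1},{"offset":[0,0,0.001],"spin":0,"claw":-1}]'| grep -E "tcp_pos|ft"
python3 -m creep '[{"offset":[0,0,0.0005],"spin":0,"claw":-1},{"offset":[0,0,0.001],"spin":0,"claw":-1}]'| grep -E "tcp_pos|ft"
python3 -m creep '[{"offset":[0,0,0.0005],"spin":0,"claw":-1},{"offset":[0,0,0.001],"spin":0,"claw":-1}]'| grep -E "tcp_pos|ft"
```

```text
tcp_pos: [0.614, 0.0286, 0.1]
ft_force: [0.0, 0.7, -0.3]
tcp_pos: [0.614, 0.0286, 0.099]
ft_force: [0.2, -0.8, -0.4]
tcp_pos: [0.614, 0.0286, 0.098]
ft_force: [-0.2, 0.3, -0.9]
```

```bash
python3 -m creep '[{"offset":[0,0,0.0005],"spin":0,"claw":-1},{"offset":[0,0,0.001],"spin":0,"claw":-1}]'| grep -E "tcp_pos|ft"
python3 -m creep '[{"offset":[0,0,0.0005],"spin":0,"claw":-1},{"offset":[0,0,0.001],"spin":0,"claw":-1}]'| grep -E "tcp_pos|ft"
python3 -m creep '[{"offset":[0,0,0.0005],"spin":0,"claw":-1},{"offset":[0,0,0.001],"spin":0,"claw":-1}]'| grep -E "tcp_pos|ft"
```

```text
tcp_pos: [0.614, 0.0286, 0.097]
ft_force: [-0.6, 0.3, -0.6]
tcp_pos: [0.614, 0.0286, 0.096]
ft_force: [-0.6, -0.2, -0.4]
tcp_pos: [0.614, 0.0286, 0.095]
ft_force: [-0.8, 0.7, 0.4]
```

```bash
cat > cls.py <<'E'
import cv2,numpy as np
def show(im):
    for r in im.astype(int):
        s=''
        for b,g,rr in r:
            m=(b+g+rr)/3
            s+= 'o' if rr-b>25 else 'K' if m<32 else 'B' if b-rr>8 else 'd' if m<75 else 'g' if m<125 else 'W'
        print(s)
E
python3 - <<'E'
from cls import show
import cv2
from station import imaging,arm
a=imaging.get_image("side"); cv2.imwrite("pics/raw_f.png",a)
show(a[160:200,318:362]); print("before (e1)")
e=cv2.resize(cv2.imread("pics/e1.png"),(80,60),interpolation=cv2.INTER_AREA); show(e[10:50,28:72]); print("unpressed, no fingers (c1)")
c=cv2.resize(cv2.imread("pics/c1.png")[:,:400],(85,85),interpolation=cv2.INTER_AREA); show(c[5:45,23:67])
print(arm.sense()['width'],arm.sense()['tcp_pos'])
E
```

```text
dddddKKKdddKKKKKodKdKdKdKKddodKKKKKKoooooooo
dddddKddooddKKKKKKKKdddKdddoodKKKKKKoooooooo
ddddddoooooddKKdoodddddKKKdoodKKKKdooooooooo
ddddddooooodBdKdoodddKKKKKKodKddoooooooooooo
ddddddoooooodddddoodKKKKKKdoodoooooooooooooo
dddKKdoooooodddgdoodKKKKKKdooooooooooooooooo
KKKKKooooodddgdddoodKKKKKddooooooooooooooooo
KKddooodddgddddddooKKKKddBoooooooooooooooooo
dBgggddgdddddBBBBdKKKKKdBBoooooooooooooooooo
BBgddgdddooddBBBBBBdBdKBBBoooooooooooooooooo
BBdgdddooooodBBBBBBBBdKBBBoooooooooooooooooo
BBdddgWooooodBBBBBBBBKKBBdoooooooooooooooooo
BBggWWWWoooodBBBBBBBBKKBBdoooooooooooooooooo
BBWWWWWWWooodBBBBBBBBKKBBooooooooooooooooooo
BBWWWWWWWooodBBBBBBBBKKBBooooooooooooooooooo
BBWWWWWWWWoodBBBBBBBBKKBBooooooooooooooooooo
BBWWWWWWWWWoodBBBBBBBKKBBooooooooooooooooooo
gggWWWWWWWWWogdBBBBBBKKBdooooooooooooooooooo
ooogWWWWWWWWggdBBBBBBKdBdooooooooooooooooooo
oooogWWWWWgggdKBBBBBBKBBgooooooooooooooooooo
oooooWWWWggggdKKBBBBBKBBggoooooooooooooooooo
ooooooWWWggggddKKBBBdKBBggoooooooooooooooooo
oooooooWWgdgggdKKKBBdKBKgggooooooooooooooooo
ooooooogWgddgggdKKKBdKddggggoooooooooooooooo
oooooooogddddgggdKKK
[... 3695 characters left out ...]
ooooooooooooo
ooooooooodddddgggWgggggggggggggooooooooooooo
oooooooooddddddgggWggggggggggggooooooooooooo
ooooooooodddddddgggWggggggggggggoooooooooooo
oooooooooddddddddggggggggggggggggooooooooooo
ooooooooooddddddddggggggggggggggggoooooooooo
oooooooooooddddddddggggggggggggggggooooooooo
oooooooooooddddddddgggggWgggggggggggoooooooo
oooooooooooodddddKddgggggggggggggggggooooooo
oooooooooooooddddKKddgggggggggggggggggoooooo
oooooooooooooodddKKKddggggggggggggggggoooooo
oooooooooooooooddKKKKddggggggggggggggggooooo
oooooooooooooooddKKKKdddggggggggggggggggoooo
ooooooooooooooooddKKKKddgggggggggggggggggooo
oooooooooooooooooddKKKKddgggggggggggggggggoo
0.0005158977567491366 [0.61401951 0.02860173 0.09494548]
```

```bash
python3 -m creep '[{"offset":[0,0,0.0005],"spin":0,"claw":-1},{"offset":[0,0,0.001],"spin":0,"claw":-1}]'| grep -E "tcp_pos|ft"
python3 -m creep '[{"offset":[0,0,0.0005],"spin":0,"claw":-1},{"offset":[0,0,0.001],"spin":0,"claw":-1}]'| grep -E "tcp_pos|ft"
python3 - <<'E'
from cls import show
import cv2
from station import imaging,arm
a=imaging.get_image("side"); cv2.imwrite("pics/raw_g.png",a)
show(a[174:188,318:350]); s=arm.sense(); print(s['ft_force'],s['wrist_torque'],s['qpos'],s['effort'])
E
```

```text
tcp_pos: [0.614, 0.0286, 0.094]
ft_force: [-0.4, -0.2, 0.6]
tcp_pos: [0.614, 0.0286, 0.093]
ft_force: [-1.2, 0.1, 0.9]
BBWWWWWWWooodBBBBBBBBKKBBooooooo
BBWWWWWWWWoodBBBBBBBBKKBBooooooo
BBWWWWWWWWWodBBBBBBBBKKBBooooooo
ddgWWWWWWWWWgdBBBBBBBKdBdooooooo
ooogWWWWWWWWgddBBBBBBKdBdooooooo
oooogWWWWWgggddBBBBBdKBBgooooooo
oooooWWWWggggdKKBBBBBKBBggoooooo
ooooooWWWggggdKKKdBBBKBBggoooooo
oooooooWWgdgggdKKdBBKKBdgggooooo
oooooooWWgddgggdKKBBdKddggggoooo
oooooooogddddggddKKBdddggggggooo
ooooooooodddddggdgddggggggggggoo
ooooooooodddddgggggggggggggggggo
oooooooooddddddggggggggggggggggg
[-1.19955161  0.64933705  0.33866535] [-0.0462625  -0.00904202 -0.01113077] [-5.05603929e-02  6.14304206e-01  1.50072061e+00  1.72173143e-05
  1.02661537e+00 -6.00477335e-02] [ 1.05215237e-02 -9.09841847e+01 -3.03197658e+01  6.43792748e-02
  6.23482279e-02 -4.75021989e-05]
```

```bash
python3 -m creep '[{"offset":[0,0,0.0005],"spin":0,"claw":-1},{"offset":[0,0,0.001],"spin":0,"claw":-1}]'| grep -E "tcp_pos|ft"
python3 -m creep '[{"offset":[0,0,0.0005],"spin":0,"claw":-1},{"offset":[0,0,0.001],"spin":0,"claw":-1}]'| grep -E "tcp_pos|ft"
```

```text
tcp_pos: [0.614, 0.0286, 0.0921]
ft_force: [-1.0, -0.0, 3.8]
tcp_pos: [0.6141, 0.0286, 0.0911]
ft_force: [-1.5, 0.7, 4.3]
```

Run:
```python
from h import *
# where is the tip / button / case front, by both cameras
for n,u,v,z in(("side",339.5,184.5,.083),("side",339.5,184.5,.091),("side",334,181.5,.085),("side",336,179.5,.091)): print(n,z,at(n,u,v,z))
p=proj("top",[[.619,.028,.091],[.614,.0286,.07],[.614,.0286,.2]]);print(p)
```

```text
side 0.083 [0.62076975 0.01229918 0.083     ]
side 0.091 [0.61644665 0.006194   0.091     ]
side 0.085 [0.61262669 0.02764058 0.085     ]
side 0.091 [0.61807627 0.02658807 0.091     ]
[[306.32730375 174.79997523]
 [306.32468533 177.13753733]
 [305.16328979 172.33738798]]
```

```bash
python3 -m creep '[{"offset":[0,0,0.0005],"spin":0,"claw":-1},{"offset":[0,0,0.001],"spin":0,"claw":-1}]'| grep -E "tcp_pos|ft"
python3 -m creep '[{"offset":[0,0,0.0005],"spin":0,"claw":-1},{"offset":[0,0,0.001],"spin":0,"claw":-1}]'| grep -E "tcp_pos|ft"
python3 -m creep '[{"offset":[0,0,0.0005],"spin":0,"claw":-1},{"offset":[0,0,0.001],"spin":0,"claw":-1}]'| grep -E "tcp_pos|ft"
```

```text
tcp_pos: [0.6141, 0.0286, 0.09]
ft_force: [-0.7, 1.1, 5.0]
tcp_pos: [0.6141, 0.0286, 0.089]
ft_force: [-1.4, -0.4, 4.7]
tcp_pos: [0.614, 0.0286, 0.088]
ft_force: [-0.1, 0.0, 4.3]
```

```bash
python3 -m creep '[{"offset":[0,0,0.0005],"spin":0,"claw":-1},{"offset":[0,0,0.001],"spin":0,"claw":-1}]'| grep -E "tcp_pos|ft"
python3 -m creep '[{"offset":[0,0,0.0005],"spin":0,"claw":-1},{"offset":[0,0,0.001],"spin":0,"claw":-1}]'| grep -E "tcp_pos|ft"
python3 -m creep '[{"offset":[0,0,0.0005],"spin":0,"claw":-1},{"offset":[0,0,0.0005],"spin":0,"claw":-1}]'| grep -E "tcp_pos|ft"
```

```text
tcp_pos: [0.614, 0.0286, 0.0871]
ft_force: [-1.5, 0.0, 6.4]
tcp_pos: [0.6141, 0.0286, 0.0864]
ft_force: [-4.4, 0.4, 15.7]
tcp_pos: [0.6142, 0.0286, 0.0863]
ft_force: [-5.5, 0.6, 17.7]
```

The force stayed near 5 N over about 6 mm of travel, then stiffened to 17.7 N, so the button is fully down. I'll lift off and check numerically.

```bash
python3 -m creep '[{"offset":[0,0,-0.004],"spin":0,"claw":-1},{"offset":[0,0,-0.03],"spin":0,"claw":-1},{"offset":[0,0,-0.08],"spin":0,"claw":-1},{"offset":[-0.06,0,-0.13],"spin":0,"claw":-1},{"offset":[-0.12,0,-0.13],"spin":0,"claw":-1}]'| grep -E "tcp_pos|ft"
python3 -m creep '[{"offset":[-0.06,0,0],"spin":0,"claw":-1},{"offset":[-0.09,0,0],"spin":0,"claw":-1},{"offset":[-0.09,0,0],"spin":0,"claw":-1},{"offset":[-0.09,0,0],"spin":0,"claw":-1}]'| grep -E "tcp_pos|ft|t:"
python3 - <<'E'
from cls import show
import cv2,numpy as np
from station import imaging
a=imaging.get_image("side"); b=imaging.get_image("top")
show(a[170:200,318:362])
c=cv2.imread("pics/c1.png"); s=cv2.resize(a[155:240,295:380],(400,400),interpolation=2); t=cv2.resize(b[150:206,265:349],(400,267),interpolation=2)
g=lambda x:cv2.cvtColor(x,6).astype(np.float32)
print("case shift side(px x4.7)",cv2.phaseCorrelate(g(c[150:330,130:350]),g(s[150:330,130:350])),"top",cv2.phaseCorrelate(g(c[40:220,640:790]),g(t[40:220,240:390])))
E
```

```text
tcp_pos: [0.6163, -0.0819, 0.2171]
ft_force: [1.1, -1.0, -0.0]
t: 21.85
tcp_pos: [0.6158, -0.1706, 0.2138]
ee_rot: [[-0.01, 1.0, -0.001], [1.0, 0.01, 0.001], [0.001, -0.001, -1.0]]
ft_force: [-0.6, 0.7, 0.3]
WWWWWWoooooooooooooooooooooooodBKKKKdddddddd
WWWWWWWoooooooooooooooooooooooodBKKKKddddddd
WWWWWWWWoooooooooooooooooooooooodBKKKKdddddd
WWWWWWWWWooooooooooooooooooooooodBdKKKdddddd
gWWWWWWWWoooooooooooooooooooooodddBdKKKddddd
oWWWWWWWWWoooooooooggoooooooooodBddBdKKKdddd
ooWWWWWWWWWoooooogdgggooooooooooBBBBBdKKKddd
ooWWWWWWWWWWooggdKKKKdgooooooooodBBBBBBKKKdd
ooogWWWWWWWWWgdKKKKKKKKdooooooooodBBBBBKKKKd
oooogWWWWWWggddKKKKKKKKKgooooooooodBBBBBKKKK
oooooWWWWggggdKKKKKKKKKKggooooooooodBBBBBKKK
ooooooWWWggggdddKKKKKKKKggoooooooooodBBBBBKK
oooooooWWgdgggdKKKKKKKKKgggooooooooooBBBBBBK
oooooooWWgddgggddKKKKdddggggooooooooodBBBBBB
oooooooogddddgggddKKddgggggggooooooooodBBBBB
ooooooooodddddggggggggggggggggooooooooodBBBB
ooooooooodddddggggWggggggggggggooooooooodBBB
oooooooooddddddgggWgggggggggggggooooooooodBB
ooooooooodddddddggWWggggggggggggoooooooooodB
oooooooooddddddddggggggggggggggggooooooooood
ooooooooooddddddddggggggggggggggggoooooooooo
oooooooooooddddddddggggggggggggggggooooooooo
oooooooooooddddddddgggggggggggggggggoooooooo
oooooooooooodddddKddgggggggggggggggggooooooo
oooooooooooooddddKKddgggggggggggggggggoooooo
oooooooooooooodddKKKddgggggggggggggggggooooo
oooooooooooooooddKKKKddggggggggggggggggooooo
oooooooooooooooddKKKKdddggggggggggggggggoooo
ooooooooooooooooddKKKKddgggggggggggggggggooo
oooooooooooooooooddKKKKddgggggggggggggggggoo
case shift side(px x4.7) ((0.48180372923997083, -0.002341926654025883), 0.9320394710964627) top ((0.029913285345372742, 0.15171372358670965), 0.4797729483710395)
```

Run:
```python
import cv2,numpy as np
from station import imaging
from h import proj
a=imaging.get_image("side");s0=cv2.imread("pics/side0.png")
c=cv2.resize(cv2.imread("pics/c1.png")[:,:400],(85,85),interpolation=cv2.INTER_AREA)
g=lambda x:cv2.cvtColor(x,6)
print("now");print(g(a)[173:188,330:344]);print("c1");print(g(c)[18:33,35:49])
for h in(.091,.085):
    th=np.linspace(0,6.28,60);P=proj("side",np.c_[.619+.011*np.cos(th),.028+.011*np.sin(th),0*th+h]);print(h,P.min(0),P.max(0))
```

```text
now
[[131  96  85  75  86 136 141 141 133 124 126 123 123 124]
 [157 130 102  93 109 138 139 141 132 135 126 123 124 121]
 [142 142 135 140 141 138 113 119 121 119 127 125 124 121]
 [143 141 140 110 124  77  73  92  96 114 119 119 125 123]
 [150 130 111  80  39  31  31  30  32  47  89 118 118 124]
 [127 121  51  28  29  30  28  27  29  30  30  64 110 120]
 [125  65  33  29  30  28  28  28  30  27  27  32 114 133]
 [116  64  29  28  31  27  30  27  26  26  27  31  96 112]
 [121  75  34  28  31  30  29  29  29  27  30  31  95 119]
 [110  75  38  32  28  30  29  28  29  28  31  31 115 121]
 [102 112  78  43  31  27  27  28  31  32  35  65 118 121]
 [ 65 107 121  98  50  40  30  28  33  54  93  89 119 122]
 [ 58  74 110 123  93 119  80  75  88  86 119 122 122 121]
 [ 59  58  79 110 124 125 124 124 123 123 122 123 121 121]
 [ 57  61  59  89 113 124 125 124 124 123 123 122 123 122]]
c1
[[132  99  85  76  94 135 142 141 133 127 126 124 122 124]
 [154 129 103  96 110 138 139 139 135 134 127 124 123 122]
 [144 142 134 135 136 134 111 113 117 120 126 124 123 122]
 [144 142 140 113  89  71  54  49  56 103 121 121 124 122]
 [147 132 108  73  41  31  29  27  28  49  86 115 118 123]
 [130 115  56  30  27  30  29  26  26  26  33  68 109 123]
 [120  70  31  30  30  30  30  28  29  26  26  37 107 130]
 [114  64  27  21  28  28  29  29  28  24  21  33  92 118]
 [117  74  33  19  15  18  23  24  21  16  18  34  94 120]
 [114  80  40  25  20  14  16  19  18  17  18  33 104 122]
 [ 99 108  79  45  32  21  19  18  20  23  30  62  90 116]
 [ 69 104 117  94  56  44  32  28  32  52  66  83 113 122]
 [ 58  75 109 120  99 112  84  69  77  83  89  93 117 122]
 [ 58  60  81 110 122 128 121  97  91  93 115 120 123 122]
 [ 56  58  62  88 114 125 127 123 121 121 124 124 123 122]]
0.091 [331.96759726 176.1392057 ] [340.06274582 181.9986896 ]
0.085 [331.88894212 177.66435226] [339.94989172 183.51914371]
```

The picture values fit a pressed button: the dark side wall has gone and the top face has dropped to the pressed ellipse. The case hasn't moved. Handing in.

```bash
python3 -c "
from station import ticket
print(ticket.close_job())"
```

```text
the job is handed in; nothing more can be done
None
```

The rule is clamped flat along the tray, hook and heel on its two ends, with the lock pressed down and the arm clear, and the job is handed in; no verdict came back, and I viewed 11 pictures, one over the limit of 10.

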